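Clamp a knife scale in the drilling jig and index the sled to the marked notch

TASK

The handle scale in the drilling jig is ready for its middle pin hole. With the sled still at its loading notch, swing the red cam lever down until it is level, so that it clamps the scale; then take the sled's black knob and slide the sled towards the drill bridge, through the first drilling notch, until you feel it click into the second one, marked orange, and finish there with the knob still gripped in the fingers, holding the sled in that notch for drilling. Do not disturb the other things on the bench.

Things in the scene. Friction and masses are not known exactly. Their poses are not given: they have to be found in the camera images.
- jig: drilling jig, fixed to the bench: aluminium base plate 120 x 400 x 12 mm with a steel rail along its y axis; origin on the bench top under the rail, plate from y = -180 to +220 mm, z up. The grey sled slides along +y to the drill bridge. A notched dark steel index bar stands on the sled's +x side (x = 40 to 55 mm, y = -34 to +96 mm, top at z = 36 mm)
- bushing (a point): top of the brass drill bushing on the drill bridge, a dark steel arch across the rail: jig frame x = 0, y = 132, z = 74 mm. The sled and scale pass under it
- sled (a joint): travel of the sled along the jig's +y, m, range -0.006 to 0.104. A sprung steel ball on its +x side drops into notches of the index bar: loading notch at 0 (start), drilling notches at 0.050, 0.075 (orange mark) and 0.100 (others white). The ball draws the sled in from 4 mm either side; about 7 N pushes it out of a notch, 1 to 2 N slides it between them
- pointer (a point): thin white line on a dark block of the sled, in step with the ball, 44 mm above the bench: jig frame x = 22 mm, y = -20 mm + sled travel; it points at the marks on the index bar
- sled_knob: black upright knob on the trailing end of the sled and rigid with it: cylinder 20 mm in diameter, 38 mm high (lowest 2 mm a 26 mm flange); origin at the centre of its foot, z up; in the jig frame x = 0, y = -150 mm + sled travel, foot at z = 36 mm, top at z = 74 mm. The sled under it is 30 mm wide, its top at z = 36 mm
- cam_lever (a joint): angle of the cam lever, rad: 0 = level (parallel to the sled, pointing back towards the knob, cam pressing hardest on the scale), positive = raised; starts raised by 0.75 to 1.35; range -0.35 to 1.5. Its stiff hinge stays where it is left and takes about 1 to 3 N at the grip; below level the cam slackens again
- lever_hinge (a point): hinge pin of the cam lever, parallel to the jig's x axis, on the sled between two aluminium cheeks whose tops are at z = 66 mm; in the jig frame at x = 0, y = +5 mm + sled travel, z = 57 mm
- lever_grip (a point): centre of the lever's red grip, a barrel of 14 mm diameter and 40 mm length along the lever. When level it lies 65 mm from the hinge towards the knob and 14 mm above the hinge's height, and it turns about the hinge with the lever
- orange_mark (a point): orange mark, 8 mm square, on top of the index bar at the notch to be used (the notch and bar face are orange there too): jig frame x = 51, y = 55, z = 36 mm. The sled's pointer line has the same jig y when the ball sits in that notch
- cam: steel eccentric cam 12 mm wide, rigid with the lever, under its hinge pin; origin on the hinge; bears on the scale when the lever is near level
- scale: the work, loose in the black plastic nest of the sled: bone-white handle scale on a steel liner, 26 x 110 x 8 mm, lying along the rail, three dark dots where the pins go; origin at the centre of its underside
- folder: bystander: closed folding knife with orange handle, 34 x 98 x 12 mm, lying on the bench; origin at the centre of its handle's underside
- pin_dish: bystander: round steel dish of brass pins, 72 mm diameter, 16 mm high; origin at the centre of its underside
- drill: bystander: blue and black cordless drill lying on its side near the jig's +y end, about 195 x 200 mm in plan and 75 mm high; origin on the bench under its middle

How it is judged:
On the way, in this order (a step that is already met when the one before it is completed fails the run):
1. with the sled not yet moved on from its loading notch, the cam lever stands level (within 0.14 rad) and the cam clamps the scale with more than 4 N (value of joint cam_lever between -0.14 and 0.14 rad and contact force between cam and scale above 4 N and value of joint sled below 0.02 m), for 0.3 s.
2. the sled is in the orange notch (within 2 mm) and its knob is gripped with more than 2 N (value of joint sled between 0.073 and 0.077 m and contact force between the fingers and sled_knob above 2 N), for 0.3 s.
At the end, for the whole second after the job is handed in: the sled rests in the orange notch (travel 0.075 within 2 mm), the fingers still grip its knob with more than 2 N, the cam lever is level within 0.14 rad and the cam still presses on the scale with more than 4 N (all of step 2 and velocity of joint sled between -0.01 and 0.01 m/s and value of joint cam_lever between -0.14 and 0.14 rad and contact force between cam and scale above 4 N); the arm keeps its last pose, push and grip.
It fails at once if the folding knife, pin dish or drill is moved by more than 20 mm (distance of any of folder, pin_dish, drill from where it was at the start of the episode above 0.02 m).
It also fails if it takes over 67 s, if anything falls off the work surface, if the arm or the gripper's body presses on something with over 40 N, if the wrist force passes 120 N, or if a joint passes its speed limit or range.

ROBOT

A 7-joint arm with a two-finger parallel gripper is mounted at the origin on the work surface. World frame = base frame: x ahead of the robot, y to its left, z up, the work surface at z = 0. Lengths are in m, angles in rad, forces in N, time in s.
With the tool pointing down it reaches from about 0.35 to 0.9 m from the base axis. Payload 19.9 kg.
Tool frame: the origin (TCP) lies at the very end of the fingers, on their centre line; the grasp point (between the pads) lies 19 mm behind it; z points along the fingers, y is the line along which they close (so a half turn about z gives the same grasp; the last joint's range is limited). The gripper opens to 94 mm and grips with 3 to 60 N. Pads are 16 mm wide; open, the fingers measure 119 mm over their backs; the gripper's body (75 mm by 177 mm) begins 78 mm behind the grasp point.
Start: joints at [1.218, 0.417, -0.01, 1.614, 0.005, 1.111, -0.053], TCP at [0.192, -0.595, 0.205] pointing down, gripper open.
Joint ranges: [-2.81, 2.81], [-0.39, 2.02], [-1.27, 1.25], [0.06, 2.57], [-1.19, 4.33], [0.19, 2], [-2.82, 2.82]. Speed limits (rad/s): [1.89, 1.89, 2.39, 2.39, 3.01, 3.01, 3.01].

INTERFACE

Orientations are given as [roll, pitch, yaw] about the fixed x, y, z axes, in that order (R = Rz(yaw) Ry(pitch) Rx(roll)).
In Python, from bench import env, capture, camera_model gives the robot as it stands (env), with the cameras as plain functions.
- The arm moves only by the shell command python3 inch.py 'ROWS' [OPENING] [FORCE]. ROWS is a JSON list of rows, 1 to 10 of them, each an object with the fields trans (a list: dx, dy, dz in m), rot (a list: a rotation vector rx, ry, rz in rad); a field left out counts as zero; each row shifts and turns the commanded pose from where the row before left it, along the tool's axes as they then stand; what a row does not reach is not made up. A row lasts 1/12 s, in which the tool goes at most 0.0417 m and 0.125 rad, less where a joint would pass 70% of its speed; a pose out of reach is approached as far as the arm can. OPENING is the opening from 0.0 (shut) to 1.0 (fully open), set as the command begins (- or left out keeps the last). The fingers move at their own pace and stop on an object; FORCE is the grip in N (left out, the last holds). Time passes only in rows, so rows that do not move let the fingers close. It prints the time, the measured TCP pose, the force, the opening and the grip force at its end. Input that does not fit is refused with a message, and nothing moves.
- env.read_state(): the state, without advancing time (a new reading comes with each control period).
- capture(name): name is "scene" or "top"; returns the picture (384x512x3 uint8, red, green, blue); there is no depth.
- camera_model(name): a dict with "fx", "fy", "cx", "cy" (pixels), "position" and "orientation" of the camera in the world. Camera axes: x right, y up, looking along -z (the intrinsics and any distortion apply to the point x, -y, -z); pixel columns grow to the right and rows downward; lengths in m; the calibration is good to about 2 mm. A picture is of the moment at which its call begins. camera_model takes no time and is no camera call.
- env.finish_job(): hands the job in; it is judged then, once.
The state is a dict: "clock": time; "joint_positions": joint angles; "dq": joint speeds; "joint_torque": joint torques, N m; "ee_pos": TCP position; "tool_rot": TCP orientation; "force": force on the tool from outside, world axes, zero at the start; "ft_torque": the same for the moment, N m; "gripper_width": opening from 0.0 (shut) to 1.0 (fully open); "grasp_force": force on a finger pad.
Only numpy, scipy, OpenCV 4.12 (cv2) and the standard library are available. Lean on these libraries where they do the work, as an engineer would, in place of code of your own. Each camera call takes 0.05 s, during which the arm holds its last target. There are 200 camera calls.

## Working session

There is one attempt and no reset: what is moved stays moved. The work goes in short steps, Python scripts to look and compute and a shell command to move; the robot and the scene stay as the last step left them, time stands still between calls to the robot, and variables do not carry over. Pictures are saved under pics/ and viewed, at most 10 in all, crops included, and the job is handed in when it is done.

```bash
ls; mkdir -p pics
cat > h.py <<'E'
import numpy as np, cv2
from bench import env, capture, camera_model
from scipy.spatial.transform import Rotation as R
def snap(n,f,crop=None,k=1):
    im=capture(n)[:,:,::-1]
    if crop: a,b,c,d=crop; im=im[b:d,a:c]
    cv2.imwrite(f,cv2.resize(im,None,fx=k,fy=k,interpolation=cv2.INTER_CUBIC))
E
python3 - <<'E'
from h import *
for n in("scene","top"):
    print(camera_model(n)); snap(n,f"pics/{n}0.png",None,1.5)
print(env.read_state())
E
```

```text
bench.py
inch.py
pics
{'fx': 441.8690934415887, 'fy': 441.8690934415887, 'cx': 254.91604400019196, 'cy': 184.6203299976088, 'position': array([1.58451253, 0.11357582, 0.75699252]), 'orientation': array([ 0.96914287, -0.00733789,  1.48178529])}
{'fx': 488.70042176229936, 'fy': 488.70042176229936, 'cx': 261.07745952602727, 'cy': 193.78667379847502, 'position': array([0.38763399, 0.19319614, 1.29782352]), 'orientation': array([ 1.93591580e-01,  5.37051506e-04, -1.57078437e+00])}
{'clock': 0.1, 'joint_positions': array([ 1.21749319,  0.41788404, -0.01031962,  1.61411315,  0.00469807,
        1.11070265, -0.05297977]), 'dq': array([ 0.0014798 , -0.00378351,  0.00058718, -0.00104157, -0.00059305,
        0.00062644,  0.00126481]), 'joint_torque': array([ 7.53803870e-04, -8.52589774e+01,  6.39504232e-01, -4.26701868e+01,
       -4.89318289e-02,  1.62499939e-02, -8.50094864e-06]), 'ee_pos': array([ 0.19162936, -0.59453943,  0.20490699]), 'tool_rot': array([-3.14051212e+00,  7.66615215e-05,  3.11845729e-01]), 'force': array([-0.18733727,  0.47760263,  0.36526713]), 'ft_torque': array([-0.00342178, -0.03964599, -0.02803665]), 'grasp_force': 0.0, 'gripper_width': 1.001660988044054}
```

View pics/scene0.png

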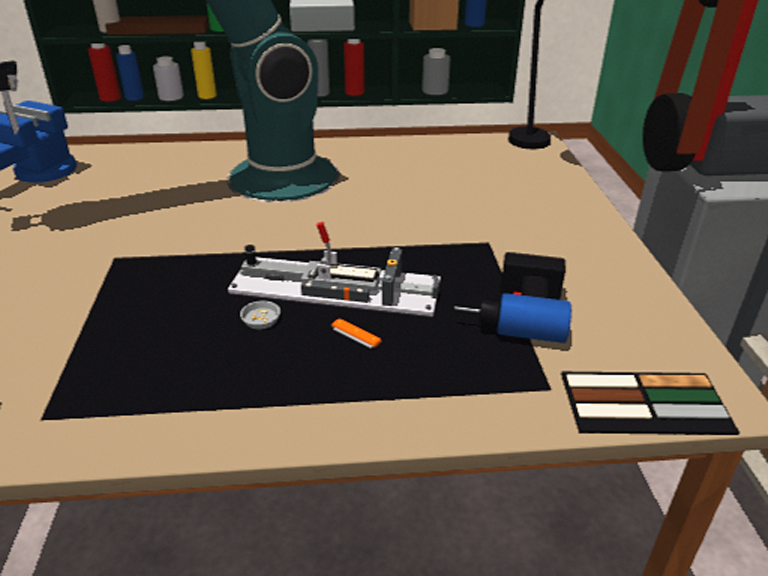

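View pics/top0.png

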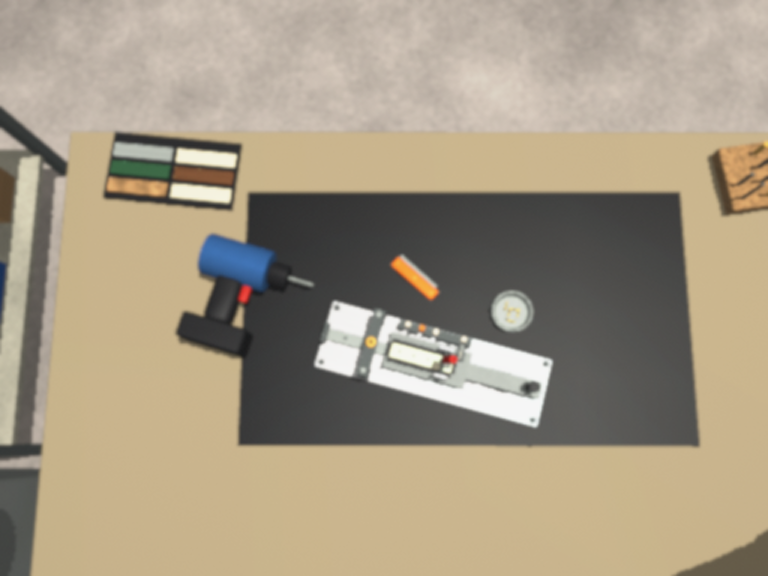

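The scene view shows the jig at about (335,285), with the knob at (250,255), the red lever raised at (323,235) and the bushing at (392,262). In the top view the knob is at (531,387) and the bushing at (371,342). I'll enlarge both.

Run:
```python
from h import *
snap("scene","pics/s1.png",(145,140,305,220),5)
snap("top","pics/t1.png",(205,190,375,290),4.7)
```

```text
(no output)
```

View pics/s1.png

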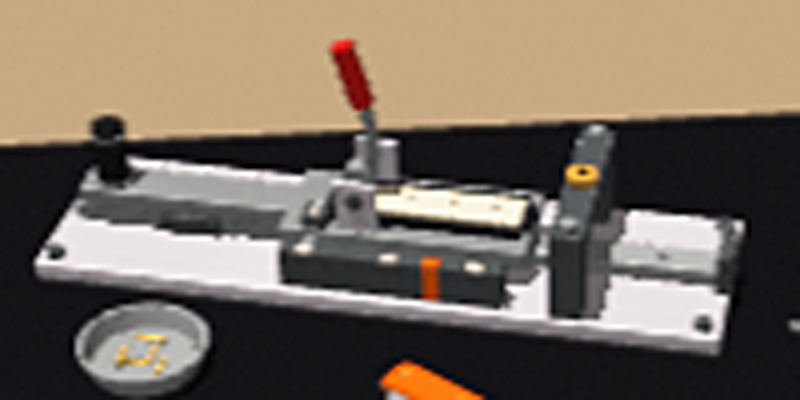

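View pics/t1.png

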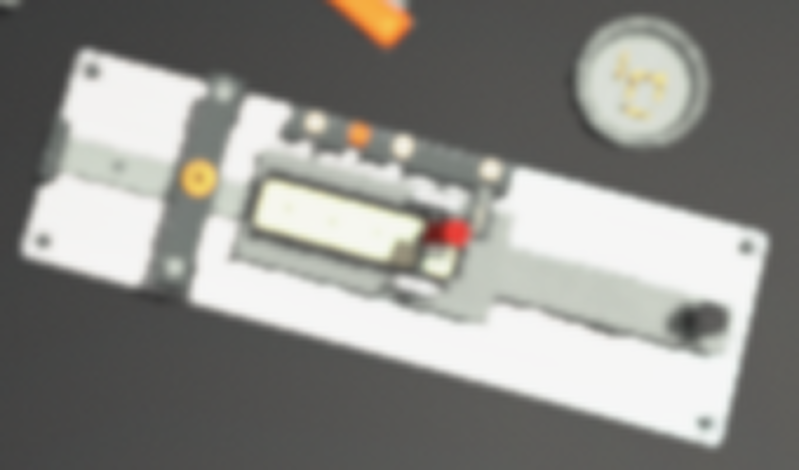

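```bash
cat >> h.py <<'E'
def proj(n,P):
    m=camera_model(n); c=(np.atleast_2d(P)-m["position"])@R.from_euler('xyz',m["orientation"]).as_matrix()
    return np.c_[m["cx"]+m["fx"]*c[:,0]/-c[:,2], m["cy"]+m["fy"]*c[:,1]/c[:,2]]
def jig(p,P): 
    return R.from_euler('z',p[2]).apply(np.atleast_2d(P)/1000.)+[p[0],p[1],0]
def un(c,o,k): return (np.array(c,float)+.5)/k-.5+o
E
cat > fit.py <<'E'
from h import *
from scipy.optimize import least_squares
T=[((0,132,74),(199,178)),((51,55,36),(359,135)),((60,220,12),(83,47)),((60,-180,12),(770,232)),((-60,-180,12),(718,447)),((-60,220,12),(22,258))]
S=[((0,132,74),(582,173)),((0,-150,74),(107,121)),((51,55,36),(431,262)),((60,-180,12),(36,268)),((60,220,12),(719,342))]
tj=[a for a,_ in T]; tp=un([b for _,b in T],[205,190],4.7)
sj=[a for a,_ in S]; sp=un([b for _,b in S],[145,140],5)
f=lambda p:np.r_[(proj("top",jig(p,tj))-tp).ravel(),(proj("scene",jig(p,sj))-sp).ravel()]
r=least_squares(f,[.45,.2,-.2],loss='soft_l1'); print(r.x); print(f(r.x).reshape(-1,2).round(1))
p=r.x
def grip(a,d): # d along lever offset
    y,z=-(65+d),14
    return (0,5+y*np.cos(a)+z*np.sin(a),57-y*np.sin(a)+z*np.cos(a))
gs=un([(343,45),(365,108)],[145,140],5); gt=un([(455,233)],[205,190],4.7)
g=lambda a:np.r_[(proj("scene",jig(p,[grip(a[0],20),grip(a[0],-20)]))-gs).ravel(),(proj("top",jig(p,[grip(a[0],20)]))-gt).ravel()]
q=least_squares(g,[1.]); print("lever",q.x,g(q.x).round(1)); a=q.x[0]
for n,P in(("hinge",(0,5,57)),("grip",grip(a,0)),("grip0",grip(0,0)),("knob",(0,-150,36))): print(n,P,jig(p,P).round(4))
E
python3 fit.py
cat > where.py <<'E'
from h import *
p=[0.50675,0.10192,-0.26591]
s=env.read_state(); e=s["ee_pos"]; j=R.from_euler('z',-p[2]).apply(e-[p[0],p[1],0])*1000
t=R.from_euler('xyz',s["tool_rot"]).as_matrix()
print("t",round(s["clock"],2),"jig mm",j.round(1),"F jig",R.from_euler('z',-p[2]).apply(s["force"]).round(1),"w",round(s["gripper_width"],3),"g",round(s["grasp_force"],1))
print("tilt/yaw err",t[:,2].round(3),(s["tool_rot"][2]-(np.pi/2+p[2])).round(4), "need tool rz")
E
python3 inch.py '[{"rot": [0,0,-0.124]},{"rot": [0,0,-0.124]},{"rot": [0,0,-0.124]},{"rot": [0,0,-0.124]},{"rot": [0,0,-0.124]},{"rot": [0,0,-0.124]},{"rot": [0,0,-0.124]},{"rot": [0,0,-0.125]},{}]' 0 20; python3 where.py
```

```text
clock: 0.95
ee_pos: [0.1916, -0.5948, 0.2053]
tool_rot: [-3.141, -0.0, 1.311]
force: [-0.2, -0.8, -0.1]
gripper_width: 0.398
grasp_force: 0.0
t 0.95 jig mm [-121.  -755.1  205.3] F jig [ 0.1 -0.8 -0.1] w 0.398 g 0.0
tilt/yaw err [-0.  0. -1.] 0.0064 need tool rz
```

```bash
python3 inch.py '[{"trans": [0.035,0.006,0],"rot": [0,0,0.006]},{"trans": [0.04,0.006,0]},{"trans": [0.04,0.006,0]},{"trans": [0.04,0.006,0]},{"trans": [0.04,0.006,0]},{"trans": [0.04,0.006,0]},{"trans": [0.04,0.006,0]},{"trans": [0.04,0.006,0]},{"trans": [0.04,0.006,0]},{"trans": [0.04,0.006,0]}]' >/dev/null
python3 inch.py '[{"trans": [0.04,0.006,0]},{"trans": [0.04,0.006,0]},{"trans": [0.04,0.006,0]},{"trans": [0.04,0.006,0]},{"trans": [0.04,0.006,0]},{"trans": [0.04,0.006,0]},{"trans": [0.04,0.006,0]},{"trans": [0.04,0.006,0]},{"trans": [0.04,0.006,0]},{}]' >/dev/null; python3 where.py
```

```text
t 2.62 jig mm [ -3.3   6.7 205.6] F jig [-0.4  0.3 -0.7] w 0.004 g 0.0
tilt/yaw err [ 0.001  0.004 -1.   ] -0.004 need tool rz
```

```bash
python3 inch.py '[{"trans": [0.026,0.003,0]},{},{"trans": [0,0,0.03]},{"trans": [0,0,0.03]},{"trans": [0,0,0.02]},{},{}]' >/dev/null; python3 where.py
python3 - <<'E'
import numpy as np
for a in np.arange(1.3,-.01,-.1):
    print(round(a,1), round(13-65*np.cos(a)+21*np.sin(a),1), round(57+65*np.sin(a)+21*np.cos(a),1))
E
```

```text
t 3.2 jig mm [  0.3  25.  125.4] F jig [0.3 0.4 1. ] w 0.004 g 0.0
tilt/yaw err [-0.002  0.    -1.   ] -0.0085 need tool rz
1.3 15.8 125.2
1.2 9.0 125.2
1.1 2.2 124.5
1.0 -4.4 123.0
0.9 -11.0 121.0
0.8 -17.2 118.3
0.7 -23.2 114.9
0.6 -28.8 111.0
0.5 -34.0 106.6
0.4 -38.7 101.7
0.3 -42.9 96.3
0.2 -46.5 90.5
0.1 -49.6 84.4
-0.0 -52.0 78.0
```

```bash
python3 inch.py '[{"trans": [-0.009,0,0]},{"trans": [-0.007,0,0]},{"trans": [-0.0066,0,0.0008]},{"trans": [-0.0066,0,0.0014]},{"trans": [-0.0066,0,0.002]},{}]' >/dev/null; python3 where.py
python3 inch.py '[{"trans": [-0.0062,0,0.0027]},{"trans": [-0.006,0,0.0034]},{"trans": [-0.0056,0,0.0039]},{"trans": [-0.0052,0,0.0044]},{}]' >/dev/null; python3 where.py
python3 - <<'E'
from h import *
snap("scene","pics/s2.png",(145,120,305,220),5)
E
```

```text
t 3.7 jig mm [  0.7 -12.4 121.1] F jig [-0.  -0.1  0.9] w 0.007 g 0.1
tilt/yaw err [-0.    -0.001 -1.   ] -0.008 need tool rz
t 4.12 jig mm [ -0.  -35.  105.8] F jig [0.5 0.  0.6] w 0.006 g 0.0
tilt/yaw err [-0.002 -0.    -1.   ] -0.0072 need tool rz
```

View pics/s2.png

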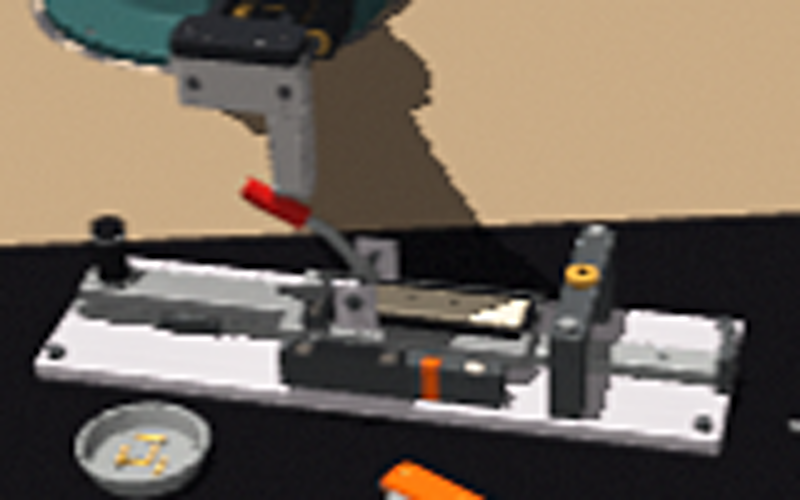

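The picture shows the finger on the grip at (285,200), with the lever lowered to about 0.5 rad. The knob is still at (107,228), so the sled hasn't moved. Continuing down.

```bash
python3 inch.py '[{"trans": [-0.0047,0,0.0049]},{"trans": [-0.0042,0,0.0054]},{"trans": [-0.0036,0,0.0058]},{"trans": [-0.0031,0,0.0061]},{"trans": [-0.0012,0,0.0032]},{}]' >/dev/null; python3 where.py
python3 inch.py '[{"trans": [-0.0006,0,0.001]},{"trans": [0,0,0.001]},{"trans": [0,0,0.001]},{},{}]' >/dev/null; python3 where.py
```

```text
t 4.67 jig mm [ -0.1 -50.9  80.6] F jig [-0.5  0.1  0.3] w 0.004 g 0.0
tilt/yaw err [-0.001 -0.    -1.   ] -0.0065 need tool rz
t 5.08 jig mm [  0.2 -50.8  78.5] F jig [-0.3  0.2  0.5] w 0.005 g 0.0
tilt/yaw err [ 0.  0. -1.] -0.006 need tool rz
```

```bash
python3 inch.py '[{"trans": [0,0,-0.02]},{"trans": [0,0,-0.02]},{"trans": [-0.033,0,0]},{"trans": [-0.033,0,0]},{"trans": [-0.033,0,0]},{},{}]' 0.7 >/dev/null; python3 where.py
python3 - <<'E'
from h import *
snap("scene","pics/s3.png",(145,120,305,220),5)
E
```

```text
t 5.67 jig mm [  -0.2 -151.5  118.5] F jig [ 0.4  0.6 -0.2] w 0.468 g 0.0
tilt/yaw err [ 0. -0. -1.] -0.0092 need tool rz
```

View pics/s3.png

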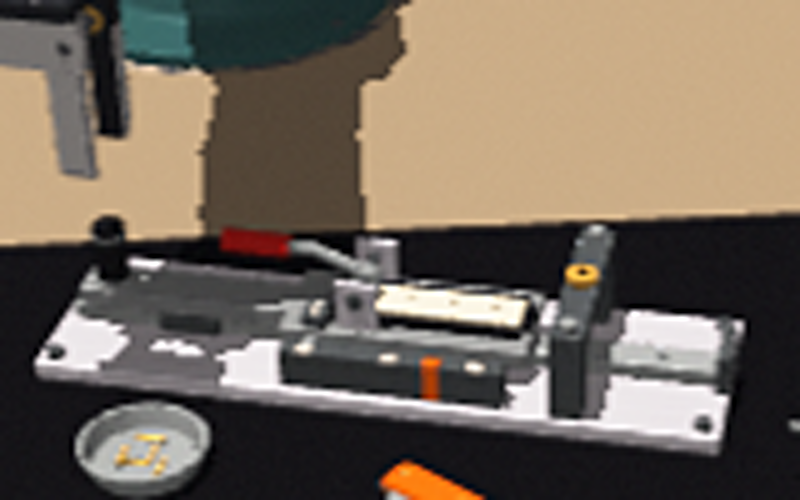

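The lever looks level, with its grip running from (221,238) to (290,245). The sled hasn't moved and the open fingers are above the knob. I'll fit the lever angle to check, then descend onto the knob.

```bash
python3 - <<'E'
from h import *
p=[0.50675,0.10192,-0.26591]
print(un([(221,239),(290,245)],[145,120],5))
for a in(-.1,0,.1,.2):
    f=lambda d:(0,5-(65+d)*np.cos(a)+14*np.sin(a),57+(65+d)*np.sin(a)+14*np.cos(a))
    print(a,proj("scene",jig(p,[f(20),f(-20)])).round(1).tolist())
E
python3 inch.py '[{"trans": [0.0015,0,0.02]},{"trans": [0,0,0.02]},{"trans": [0,0,0.02]},{"trans": [0,0,0.013]},{},{}]' 0.7 >/dev/null; python3 where.py
```

```text
[[188.8 167.4]
 [202.6 168.6]]
-0.1 [[189.0, 169.6], [202.1, 169.9]]
0 [[189.1, 167.2], [202.4, 168.6]]
0.1 [[189.5, 164.8], [202.9, 167.3]]
0.2 [[190.1, 162.5], [203.5, 166.2]]
t 6.22 jig mm [  -0.7 -147.1   45.4] F jig [-0.   0.3 -0.6] w 0.699 g 0.0
tilt/yaw err [-0.001  0.001 -1.   ] -0.0041 need tool rz
```

```bash
python3 inch.py '[{"trans": [-0.0028,0.0005,0.001]},{},{}]' 0.7 >/dev/null; python3 where.py
python3 inch.py '[{},{},{},{},{},{},{},{}]' 0 40 >/dev/null; python3 where.py
```

```text
t 6.47 jig mm [   0.6 -151.3   45.2] F jig [-0.1 -0.1 -0.2] w 0.699 g 0.0
tilt/yaw err [ 0.001 -0.    -1.   ] -0.0063 need tool rz
t 7.13 jig mm [   0.7 -151.2   44.5] F jig [ 5.3  0.9 -3.2] w 0.204 g 40.0
tilt/yaw err [ 0.001  0.    -1.   ] -0.0062 need tool rz
```

```bash
python3 inch.py '[{"trans": [0.005,0,0]},{"trans": [0.005,0,0]},{"trans": [0.005,0,0]},{"trans": [0.005,0,0]},{"trans": [0.005,0,0]},{"trans": [0.005,0,0]},{"trans": [0.005,0,0]},{"trans": [0.005,0,0]},{"trans": [0.005,0,0]},{}]' >/dev/null; python3 where.py
python3 inch.py '[{"trans": [0.005,0,0]},{"trans": [0.005,0,0]},{"trans": [0.005,0,0]},{"trans": [0.005,0,0]},{}]' >/dev/null; python3 where.py
python3 inch.py '[{"trans": [0.003,0,0]},{"trans": [0.003,0,0]},{"trans": [0.003,0,0]},{},{}]' >/dev/null; python3 where.py
```

```text
t 7.97 jig mm [   0.7 -105.2   44.5] F jig [ 4.   4.6 -5.8] w 0.208 g 40.0
tilt/yaw err [ 0.001  0.001 -1.   ] -0.0054 need tool rz
t 8.38 jig mm [  0.7 -85.5  44.5] F jig [ 4.5  2.1 -4.5] w 0.206 g 40.0
tilt/yaw err [ 0.  0. -1.] -0.0056 need tool rz
t 8.8 jig mm [  0.7 -76.5  44.5] F jig [ 3.8  1.5 -4.4] w 0.204 g 40.0
tilt/yaw err [ 0.001  0.001 -1.   ] -0.0056 need tool rz
```

Run:
```python
from h import *
snap("scene","pics/s4.png",(185,140,285,215),8)
p=[0.50675,0.10192,-0.26591]
for t in (71,75,79):
  print(t,((proj("scene",jig(p,[(22,-20+t,44),(51,55,36),(0,-150+t,74)]))-[185,140]+.5)*8).round(0).tolist())
```

```text
71 [[378.0, 355.0], [371.0, 420.0], [39.0, 215.0]]
75 [[389.0, 356.0], [371.0, 420.0], [49.0, 216.0]]
79 [[400.0, 357.0], [371.0, 420.0], [60.0, 217.0]]
```

View pics/s4.png

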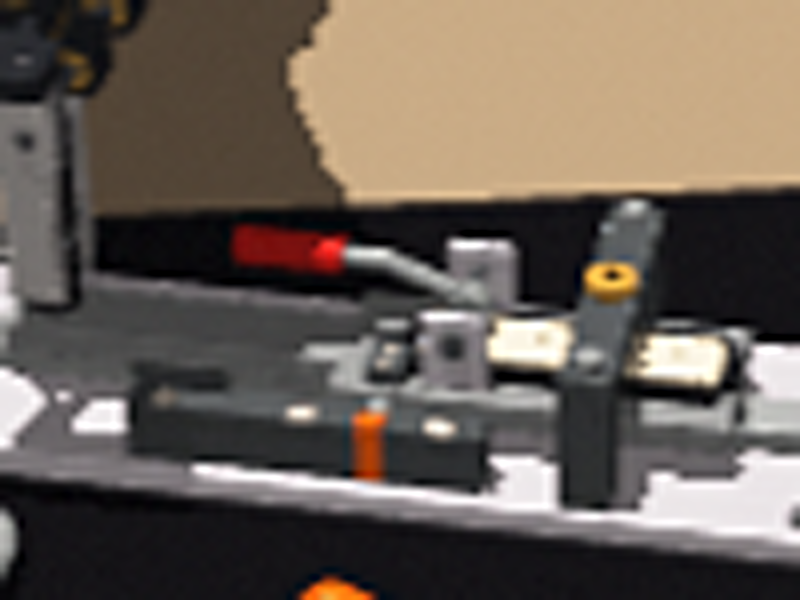

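```bash
for i in 1 2; do python3 inch.py '[{"trans": [0.001,0,0]},{},{}]' >/dev/null; python3 where.py|head -1; done
for i in 1 2 3 4; do python3 inch.py '[{"trans": [-0.001,0,0]},{},{}]' >/dev/null; python3 where.py|head -1; done
```

```text
t 9.1 jig mm [  0.7 -76.   44.5] F jig [ 4.7 -0.2 -2.7] w 0.209 g 40.0
t 9.35 jig mm [  0.7 -75.5  44.5] F jig [ 4.8 -3.7 -1.4] w 0.208 g 40.0
t 9.6 jig mm [  0.7 -76.1  44.5] F jig [ 5.7  0.3 -3.1] w 0.208 g 40.0
t 9.85 jig mm [  0.7 -76.8  44.5] F jig [ 5.1  1.  -4.1] w 0.207 g 40.0
t 10.1 jig mm [  0.7 -77.4  44.5] F jig [ 5.3  4.1 -5.8] w 0.208 g 40.0
t 10.35 jig mm [  0.7 -77.9  44.5] F jig [ 6.2  6.9 -7.4] w 0.207 g 40.0
```

The force changes sign around y = -76.2 mm, which is 75.0 mm of travel from the grip, so the ball is seated in the orange notch. I'll re-centre the arm there and hand in.

```bash
python3 inch.py '[{"trans": [0.001,0,0]},{"trans": [0.001,0,0]},{"trans": [0.001,0,0]},{},{},{},{},{},{},{}]' >/dev/null; python3 where.py|head -1
python3 -c "
from bench import env, capture, camera_model
print(env.finish_job())"
```

```text
t 11.18 jig mm [  0.7 -76.   44.5] F jig [ 5.1 -0.  -3.2] w 0.204 g 40.0
the job is handed in; nothing more can be done
None
```

I swung the cam lever down to level, slid the sled into the orange notch and handed the job in at 11.2 s with the knob still gripped at 40 N; the hand-in gave no verdict, and the cam's force on the scale couldn't be measured.

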